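# Print the weight label for a ripened cheese

### The arm

A 7-joint arm with a two-finger parallel gripper is mounted at the origin on the work surface. World frame = base frame: x ahead of the robot, y to its left, z up, the work surface at z = 0. Lengths are in m, angles in rad, forces in N, time in s.
With the tool pointing down it reaches from about 0.425 to 0.95 m from the base axis. Payload 4.7 kg.
Tool frame: the origin (TCP) lies on the centre line of the jaws, within the pads' length; the fingertips stand 8 mm ahead of it and the grasp point (between the pads) lies 11 mm behind it; z points along the fingers, y is the line along which they close (so a half turn about z gives the same grasp; the last joint's range is limited). The gripper opens to 87 mm and grips with 3 to 60 N. Pads are 19 mm wide; open, the fingers measure 117 mm over their backs; the gripper's body (75 mm by 190 mm) begins 51 mm behind the grasp point.
Start: joints at [-1.366, 0.469, -0.049, 1.532, 0.024, 1.141, -0.082], TCP at [0.156, 0.657, 0.231] pointing down, gripper open.
Joint ranges: [-2.59, 2.59], [-0.33, 1.99], [-1.39, 1.29], [0.1, 2.45], [-1.04, 4.18], [0.21, 1.99], [-2.66, 2.66]. Speed limits (rad/s): [2.57, 2.57, 3.14, 3.14, 3.14, 3.14, 3.14].

### API

Orientations are given as a unit quaternion [x, y, z, w].
In Python, from plant import robot, cams, order, spotter gives the robot as it stands.
- The arm moves only by the shell command python3 -m handwheel 'ROWS' [FORCE]. ROWS is JSON, a list of rows, each a list of 3 entries, a list of its own where there are three numbers: the gripper's target within -1 to 1 (shut at 1, half-way at 0, fully open at -1), then the shift along the tool's x, y, z in m, then the turn, a rotation vector about the tool's x, y, z in rad. A call has 1 to 20 rows; each row shifts and turns the commanded pose from where the row before left it, along the tool's axes as they then stand; what a row does not reach is not made up. A row lasts 1/10 s, in which the tool goes at most 50 mm and 8.59 degrees, less where a joint would pass 70% of its speed; a pose out of reach is approached as far as the arm can. A call is refused whole if a number of a shift passes 0.05 or a number of a turn 0.15, either way. A call with a gripper value outside its range is refused whole. The fingers move at their own pace and stop on an object; FORCE is the grip in N (left out, the last holds). Time passes only in rows, so rows that do not move let the fingers close. It gives the time, the measured TCP pose, the force, the opening and the grip force at its end, in the units of the state.
- robot.get_obs(): the state, without advancing time (a new reading comes with each control period).
- cams.read_camera(name): name is "side" or "top"; returns a dict with "pixels" (420x560x3 uint8, red, green, blue), "camera_matrix" (3x3 intrinsics, pixels), "world_to_cam" (4x4, takes a point from world to camera coordinates). Camera axes: x right, y up, looking along -z (the intrinsics and any distortion apply to the point x, -y, -z); pixel columns grow to the right and rows downward; lengths in m; the calibration is good to about 2 mm. A picture is of the moment at which its call begins. There is no depth.
- order.job_done(): hands the job in; it is judged then, once.
Trained networks look in a picture, given as the dict that the camera call returned (one of the last four; its "shot" number tells which), for a name from the list of things; names that differ only in an ending like _2 or _b are one class to them, and where a whole thing is asked for, a point or a joint stands for the part that bears it (a point fixed in the world has none). Each returns a list of dicts, best first, with "p" (0 to 1); they miss things now and then, are a little off and sometimes report something else, mostly with a low value. They report only what shows in the picture. A call takes as long as a camera call.
- spotter.find_in(picture, target): "at" ([x, y, z] in m, in the coordinates of the camera as it stood for that picture, good to about 4 mm: the middle of the surface that is visible of it).
- spotter.cut_out(picture, target): "mask" (420x560 bool, what is visible of it).
- spotter.pinpoint(picture, target): "at" ([x, y, z] in m, in the coordinates of the camera as it stood for that picture, good to about 4 mm: a listed point, or the origin of a listed thing).
The state is a dict: "t": time; "qpos": joint angles; "dq": joint speeds; "joint_efforts": joint torques, N m; "eef_pos": TCP position; "tool_rot": TCP orientation; "wrist_force": force on the tool from outside, world axes, zero at the start; "torque": the same for the moment, N m; "finger_gap": finger opening in m; "grasp_force": force on a finger pad.
Only numpy, scipy, OpenCV 4.12 (cv2) and the standard library are available. Lean on these libraries where they do the work, as an engineer would, in place of code of your own. Each camera call takes 0.05 s, during which the arm holds its last target. There are 200 camera calls.

### The job

A new roll has just been put in the label printer and the small cheese wheel is standing on the scale, ready for its label. With closed fingers push the printer's cover down until it latches shut, then press the blue feed key on the printer to bring up the first label, then press the green print key on the scale; press each key right down and let it come back. Do not press any other key, do not touch the wheel on the scale, and leave the brush and the cheese trier on the bench where they are.

Things in the scene. Friction and masses are not known exactly. Their poses are not given: they have to be found in the camera images.
- printer: Desktop label printer, black base, grey hinged cover; 240 mm deep (x), 190 wide (y), fixed. Origin: centre of its underside; +x points from its front (ledge with two keys) to its rear (hinge), z up. The ledge is the foremost 58 mm, its top 85 mm above the bench; behind it the shut cover starts at x = -61 mm, its front leaning back, its flat top 149 mm above the bench. Left or right of the scale.
- cover (a joint): Opening of the printer's cover about its rear hinge, rad: 0 shut, starts at 0.42 to 0.68, stop at 0.85. A spring lifts it: let go too early it rises to about 0.43. A sprung catch in the ledge is met at about 0.08 and snaps over by 0.045; latched it rests at 0 to 0.015. At the pad this takes 2 to 5 N over the travel, about 15 N at the snap, then comes a hard stop.
- cover_pad (a point): Centre of the ribbed black grip pad (30 by 75 mm) on top of the cover, 24 mm behind its front edge: where to push. Moves with the cover. Shut, it lies 150 mm above the bench at x = -22 mm, y = 0 in the printer's frame. x and y lie along the cover's top (x to the rear), z out of it.
- cover_hinge (a point): Point on the hinge line of the cover, fixed to the printer: x = 108 mm, y = 0, 85 mm above the bench. The hinge line runs along the printer's y; the shut pad lies 130 mm in front of it and 65 mm above it.
- feed_key_top (a point): Centre of the top face of the printer's blue feed key, 24 mm (x) by 26 mm (y), standing 7 mm above the ledge, i.e. 92 mm above the bench, at x = -95 mm, y = -60 mm in the printer's frame (right-hand end of the ledge seen from the front). z points out of the key, straight up. Moves with the key.
- feed_key (a joint): Travel of the blue feed key, m: 0 = up, 0.004 = fully down; 1 N to start, 4 N at the bottom, then a hard stop with the key still 3 mm proud. Springs back.
- pause_key (a joint): Travel of the printer's white pause key, m, same make and size as the feed key, 50 mm to its left (x = -95 mm, y = -10 mm in the printer's frame). Not to be pressed.
- scale: Bench scale, white housing, 340 mm deep (x), 300 wide (y), fixed. Origin: centre of its underside; +x points from its front (sloping console with display and four keys) to its rear, z up. The steel pan lies at x = -58 to 170 mm, its top 90 mm above the bench. The console rises towards the rear by 0.23 rad.
- print_key_top (a point): Centre of the top face of the scale's green print key, 24 mm by 26 mm (y), 7 mm proud of the sloping console, 59 mm above the bench, at x = -140 mm, y = -72 mm in the scale's frame (rightmost of the four seen from the front). z points out of the key, i.e. up and 0.23 rad towards the front; the key moves along -z. Moves with the key.
- print_key (a joint): Travel of the green print key, m: 0 = up, 0.004 = fully down; 1 N to start, 4 N at the bottom, then a hard stop with the key still 3 mm proud. Springs back.
- unit_key (a joint): Travel of the scale's white unit key, m, same make, 48 mm left of the print key (y = -24 mm in the scale's frame). Not to be pressed.
- tare_key (a joint): Travel of the scale's yellow tare key, m, same make, at y = 24 mm in the scale's frame. Not to be pressed.
- zero_key (a joint): Travel of the scale's white zero key, m, same make, at y = 72 mm in the scale's frame. Not to be pressed.
- wheel: Small brown cheese wheel, 184 mm across, 72 mm high, about 2 kg, lying loose on the scale's pan, its top 162 mm above the bench. Origin: centre of its underside, z up. Not to be touched.
- brush: Wooden rind brush lying bristles down on the bench, 150 mm (x) by 50 mm, 44 mm high, loose. Origin: centre of its underside. To be left alone.
- trier: Cheese trier lying on the bench: steel bore 15 mm thick and 150 mm long along x, with a wooden T-handle 80 mm long and 24 mm thick at its -x end, loose. Origin: midway along the bore, at bench level. To be left alone.

How it is judged:
By the outcome, as a careful person would: the job done as asked, in the order asked, and still so for the second after the job is handed in, with the robot touching nothing.
It also fails if it takes over 43 s, if anything falls off the work surface, if the arm or the gripper's body presses on something with over 40 N, if the wrist force passes 120 N, or if a joint passes its speed limit or range.

## Working session

There is one attempt and no reset: what is moved stays moved. The work goes in short steps, Python scripts to look and compute and a shell command to move; the robot and the scene stay as the last step left them, time stands still between calls to the robot, and variables do not carry over. Pictures are saved under pics/ and viewed, at most 10 in all, crops included, and the job is handed in when it is done.

```bash
mkdir -p pics
cat > h.py <<'E'
import numpy as np, cv2
from plant import robot, cams, order, spotter
def w(pic,p):
    return (np.linalg.inv(pic["world_to_cam"])@np.r_[p,1])[:3]
def px(pic,P):
    c=(pic["world_to_cam"]@np.r_[P,1])[:3]; K=pic["camera_matrix"]
    u=K@np.array([c[0],-c[1],-c[2]]); return (u[:2]/u[2]).round(0)
E
python3 - <<'E'
from h import *
for n in ["top","side"]:
    p=cams.read_camera(n); cv2.imwrite(f"pics/{n}0.png",p["pixels"][:,:,::-1])
    print(n,np.linalg.inv(p["world_to_cam"])[:3,3].round(3))
    for t in ["printer","cover_pad","cover_hinge","feed_key_top","scale","print_key_top","wheel","brush","trier"]:
        print(t,[(w(p,d["at"]).round(3).tolist(),round(d["p"],2)) for d in spotter.pinpoint(p,t)[:2]])
o=robot.get_obs(); print({k:np.round(v,3) for k,v in o.items()})
E
```

```text
top [0.463 0.01  1.129]
printer [([0.529, 0.145, 0.096], 0.62), ([0.638, 0.188, 0.003], 0.6)]
cover_pad [([0.652, 0.18, 0.199], 0.58)]
cover_hinge [([0.637, 0.19, 0.004], 0.38), ([0.496, -0.307, 0.054], 0.15)]
feed_key_top [([0.53, 0.145, 0.094], 0.53)]
scale [([0.626, -0.22, -0.001], 0.67)]
print_key_top [([0.495, -0.307, 0.057], 0.47), ([0.352, 0.262, -0.001], 0.44)]
wheel [([0.702, -0.233, 0.089], 0.58)]
brush [([0.366, -0.269, 0.001], 0.67)]
trier [([0.351, 0.261, -0.001], 0.58)]
side [ 0.274 -0.479  0.711]
printer [([0.633, 0.186, -0.003], 0.69), ([0.348, 0.261, -0.002], 0.26)]
cover_pad [([0.647, 0.187, 0.201], 0.66)]
cover_hinge []
feed_key_top [([0.525, 0.142, 0.093], 0.69)]
scale [([0.624, -0.217, -0.001], 0.78)]
print_key_top [([0.498, -0.309, 0.059], 0.67)]
wheel [([0.697, -0.235, 0.09], 0.64)]
brush [([0.697, -0.235, 0.088], 0.62)]
trier [([0.347, 0.257, -0.003], 0.55)]
{'t': np.float64(1.0), 'qpos': array([-1.366,  0.469, -0.049,  1.532,  0.024,  1.141, -0.082]), 'dq': array([-0.002,  0.001, -0.   ,  0.001, -0.   , -0.002, -0.   ]), 'joint_efforts': array([ 1.0000e-03, -5.0785e+01, -8.0000e-02, -2.3646e+01, -6.1000e-02,
        3.1000e-02,  0.0000e+00]), 'eef_pos': array([0.156, 0.657, 0.231]), 'tool_rot': array([ 0.117,  0.993,  0.   , -0.   ]), 'wrist_force': array([0.626, 1.086, 0.581]), 'torque': array([-0.024,  0.023,  0.017]), 'grasp_force': np.float64(0.0), 'finger_gap': np.float64(0.087)}
```

View pics/top0.png

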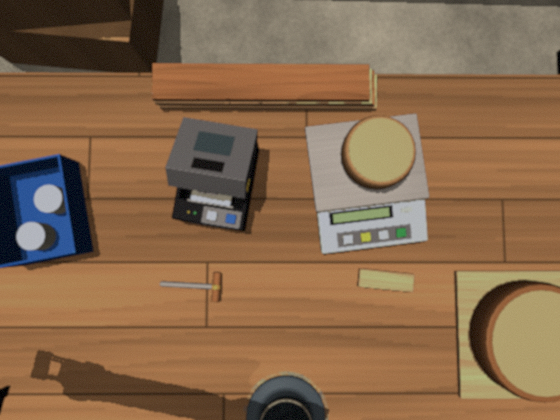

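View pics/side0.png

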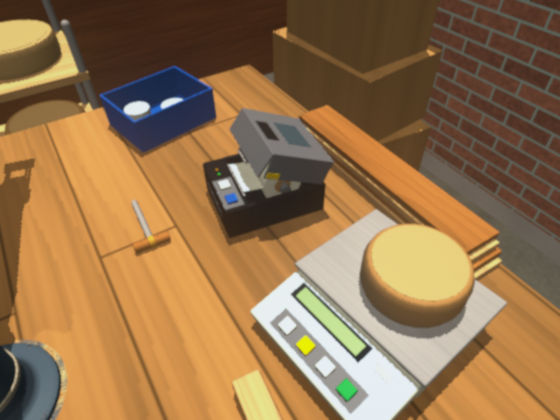

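Run:
```python
from h import *
from scipy.spatial.transform import Rotation as R
o=robot.get_obs();print(R.from_quat(o["tool_rot"]).as_matrix().round(3))
# printer yaw from origin->feed key & print key
pr=np.array([.6355,.187]);fk=np.array([.5275,.1435]);d=fk-pr
print("yaw pr",np.arctan2(d[1],d[0])-np.arctan2(-.06,-.095),np.linalg.norm(d),np.hypot(.06,.095))
s=np.array([.625,-.2185]);k=np.array([.4965,-.308]);d=k-s
print("yaw sc",np.arctan2(d[1],d[0])-np.arctan2(-.072,-.14),np.linalg.norm(d),np.hypot(.072,.14))
# cover angle from pad height .2
for a in np.arange(0.3,.7,.05):
    r=np.hypot(.13,.065);t=np.arctan2(.065,.13)+a
    print(round(a,2),"pad x",round(.108-r*np.cos(t),3),"z",round(.085+r*np.sin(t),3))
```

```text
[[-0.973  0.232 -0.   ]
 [ 0.232  0.973  0.   ]
 [ 0.     0.    -1.   ]]
yaw pr -0.18041754444602454 0.11643131022195018 0.11236102527122116
yaw sc 0.13336104035699803 0.15659661554452572 0.15742934923323543
0.3 pad x 0.003 z 0.186
0.35 pad x 0.008 z 0.191
0.4 pad x 0.014 z 0.195
0.45 pad x 0.019 z 0.2
0.5 pad x 0.025 z 0.204
0.55 pad x 0.031 z 0.208
0.6 pad x 0.037 z 0.212
0.65 pad x 0.044 z 0.215
```

The top view shows the open-cover printer at about (213,175), its blue key at (231,218) and the green key at (401,232). The side view agrees, with blue at (231,199) and green at (347,390). Both match the network positions, so I'll work out the moves.

```bash
cat >> h.py <<'E'
from scipy.spatial.transform import Rotation as Ro
PR=np.array([.634,.187,0]);PY=-.165;SC=np.array([.625,-.2185,0]);SY=.14
rz=lambda a:Ro.from_euler("z",a)
P=lambda v:PR+rz(PY).apply(v)
S=lambda v:SC+rz(SY).apply(v)
def arc(a):
    r=np.hypot(.13,.065);t=np.arctan2(.065,.13)+a
    return P([.108-r*np.cos(t),0,.085+r*np.sin(t)])
E
python3 - <<'E'
from h import *
o=robot.get_obs();R0=Ro.from_quat(o["tool_rot"]);p=o["eef_pos"]
D=Ro.from_matrix(np.array([[-1,0,0],[0,1,0],[0,0,-1.]]))
R1=rz(PY)*D
print("turn",(R0.inv()*R1).as_rotvec().round(3))
h=arc(.45)+[0,0,.05]
print("move to hover in R0:",R0.inv().apply(h-p).round(4),h.round(3))
q=arc(.45)
for a in np.arange(.4,-.01,-.05):
    n=arc(a);print(round(a,2),R1.inv().apply(n-q).round(4));q=n
E
```

```text
turn [ 0.    -0.    -0.069]
move to hover in R0: [-0.5926 -0.3449 -0.0196] [0.653 0.184 0.25 ]
0.4 [ 0.0056 -0.      0.0046]
0.35 [ 0.0054 -0.      0.0049]
0.3 [0.0052 0.     0.0051]
0.25 [0.0049 0.     0.0054]
0.2 [ 0.0046 -0.      0.0056]
0.15 [ 0.0043 -0.      0.0058]
0.1 [0.004 0.    0.006]
0.05 [ 0.0037 -0.      0.0062]
0.0 [0.0034 0.     0.0064]
```

```bash
python3 -m handwheel '[[1,[0,0,-0.03],[0,0,-0.035]],[1,[0,0,-0.03],[0,0,-0.034]],[1,[0,0,-0.03],[0,0,0]],[1,[-0.034,-0.024,0],[0,0,0]],[1,[-0.034,-0.024,0],[0,0,0]],[1,[-0.034,-0.024,0],[0,0,0]],[1,[-0.034,-0.024,0],[0,0,0]],[1,[-0.034,-0.024,0],[0,0,0]],[1,[-0.034,-0.024,0],[0,0,0]],[1,[-0.034,-0.024,0],[0,0,0]],[1,[-0.034,-0.024,0],[0,0,0]],[1,[-0.034,-0.024,0],[0,0,0]],[1,[-0.034,-0.024,0],[0,0,0]],[1,[-0.034,-0.024,0],[0,0,0]],[1,[-0.034,-0.024,0],[0,0,0]],[1,[-0.034,-0.024,0],[0,0,0]],[1,[-0.034,-0.024,0],[0,0,0]],[1,[-0.034,-0.024,0],[0,0,0]],[1,[0,0,0],[0,0,0]]]' 20
python3 - <<'E'
from h import *
o=robot.get_obs();R=Ro.from_quat(o["tool_rot"]);p=o["eef_pos"]
print(R.as_matrix().round(3),o["wrist_force"])
print("to hover",R.inv().apply(arc(.45)+[0,0,.03]-p).round(4))
for n in ["top","side"]:
    c=cams.read_camera(n)
    for t in ["cover_pad","feed_key_top","printer"]:
        for d in spotter.pinpoint(c,t)[:1]: print(n,t,w(c,d["at"]).round(3),round(d["p"],2))
E
```

```text
t: 2.9
eef_pos: [0.6044, 0.2105, 0.3204]
tool_rot: [0.088, 0.996, -0.002, 0.001]
wrist_force: [-0.2, -0.6, 0.3]
finger_gap: 0.0004
grasp_force: 0.0
[[-0.985  0.175  0.002]
 [ 0.175  0.985 -0.004]
 [-0.003 -0.004 -1.   ]] [-0.1950315  -0.59566299  0.29895854]
to hover [-0.0522 -0.0175  0.0905]
top cover_pad [0.65  0.181 0.199] 0.92
top feed_key_top [0.527 0.142 0.095] 0.63
top printer [0.64  0.185 0.004] 0.83
side cover_pad [0.648 0.186 0.2  ] 0.89
side feed_key_top [0.526 0.14  0.093] 0.46
side printer [ 0.635  0.186 -0.003] 0.62
```

```bash
python3 -m handwheel '[[1,[-0.024,-0.009,0.02],[0,0,0]],[1,[-0.023,-0.009,0.03],[0,0,0]],[1,[0,0,0.03],[0,0,0]],[1,[0,0,0.008],[0,0,0]],[1,[0,0,0.008],[0,0,0]],[1,[0,0,0.005],[0,0,0]],[1,[0.0056,0,0.0046],[0,0,0]],[1,[0.0054,0,0.0049],[0,0,0]],[1,[0.0052,0,0.0051],[0,0,0]]]'; python3 -c "
from h import *
c=cams.read_camera('side');cv2.imwrite('pics/s1.png',cv2.resize(c['pixels'][80:260,160:380,::-1],None,fx=3,fy=3))
d=spotter.pinpoint(c,'cover_pad')[:1];print([w(c,x['at']).round(3) for x in d],arc(.3))"
```

```text
t: 4.2
eef_pos: [0.6285, 0.1955, 0.2061]
tool_rot: [0.082, 0.997, 0.001, 0.002]
wrist_force: [3.1, -0.8, 2.1]
finger_gap: 0.0002
grasp_force: 1.1
[array([0.639, 0.187, 0.194])] [0.63697412 0.18650477 0.1855145 ]
```

View pics/s1.png

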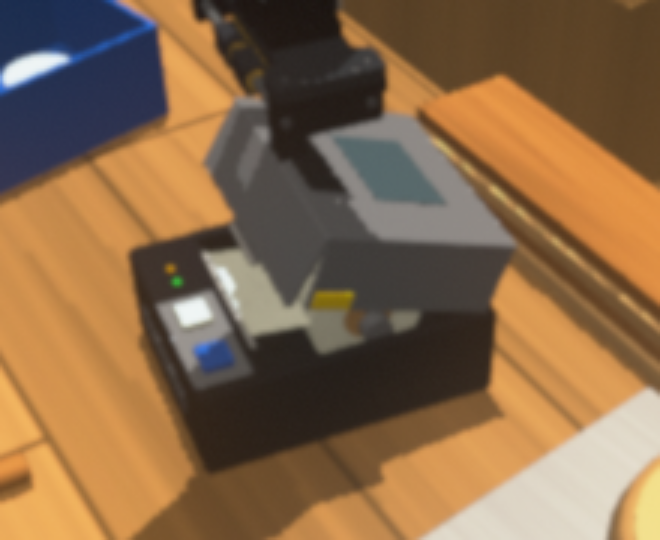

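The picture shows the fingertips on the black pad at crop (300,150), a little ahead of its centre, with the cover still open. I'll keep going down with less forward shift.

```bash
python3 -m handwheel '[[1,[0.001,-0.001,0.006],[0,0,0]],[1,[0.001,-0.001,0.006],[0,0,0]],[1,[0.001,-0.001,0.006],[0,0,0]],[1,[0.001,-0.001,0.006],[0,0,0]],[1,[0.001,-0.001,0.006],[0,0,0]],[1,[0.001,0,0.006],[0,0,0]]]'
```

```text
t: 4.9
eef_pos: [0.6197, 0.1924, 0.1697]
tool_rot: [0.082, 0.997, 0.001, -0.001]
wrist_force: [-3.1, 1.3, 7.1]
finger_gap: 0.0006
grasp_force: 3.4
```

```bash
python3 -m handwheel '[[1,[0.001,0,0.004],[0,0,0]],[1,[0.001,0,0.004],[0,0,0]],[1,[0,0,0.003],[0,0,0]],[1,[0,0,0.002],[0,0,0]],[1,[0,0,0],[0,0,0]]]'
```

```text
t: 5.4
eef_pos: [0.6172, 0.1929, 0.1585]
tool_rot: [0.082, 0.997, 0.001, -0.001]
wrist_force: [-3.7, 1.5, 5.5]
finger_gap: 0.0004
grasp_force: 2.5
```

```bash
python3 -m handwheel '[[1,[0,0,0.002],[0,0,0]],[1,[0,0,0.002],[0,0,0]],[1,[0,0,0],[0,0,0]]]'
```

```text
t: 5.7
eef_pos: [0.6173, 0.1929, 0.1571]
tool_rot: [0.082, 0.997, 0.001, -0.002]
wrist_force: [-12.1, -0.1, 29.4]
finger_gap: -0.0001
grasp_force: 14.0
```

```bash
python3 -m handwheel '[[1,[0,0,-0.005],[0,0,0]],[1,[0,0,-0.01],[0,0,0]],[1,[0,0,-0.04],[0,0,0]],[1,[0.03,0,-0.03],[0,0,0]],[1,[0.03,-0.02,0],[0,0,0]],[1,[0.02,-0.02,0],[0,0,0]],[1,[0,0,0],[0,0,0]]]'
python3 - <<'E'
from h import *
o=robot.get_obs();R=Ro.from_quat(o["tool_rot"]);p=o["eef_pos"];print(p.round(4),R.as_matrix().round(3).tolist())
for n in ["top","side"]:
    c=cams.read_camera(n);cv2.imwrite(f"pics/{n}2.png",c["pixels"][:,:,::-1])
    if n=="side": cv2.imwrite('pics/s2.png',cv2.resize(c['pixels'][80:260,160:380,::-1],None,fx=3,fy=3))
    for t in ["cover_pad","feed_key_top","printer"]:
        for d in spotter.pinpoint(c,t)[:1]: print(n,t,w(c,d["at"]).round(3),round(d["p"],2))
    for d in spotter.cut_out(c,"feed_key")[:1]:
        v,u=np.nonzero(d["mask"]);print("mask",len(u),u.mean(),v.mean(),px(c,[.529,.142,.092]))
E
```

```text
t: 6.4
eef_pos: [0.5309, 0.1626, 0.2371]
tool_rot: [0.083, 0.997, -0.001, -0.001]
wrist_force: [0.3, 0.2, -0.4]
finger_gap: 0.0006
grasp_force: 0.0
[0.5309 0.1626 0.2371] [[-0.986, 0.166, -0.002], [0.166, 0.986, -0.001], [0.002, -0.001, -1.0]]
top cover_pad [0.613 0.191 0.153] 0.65
top printer [ 0.367 -0.273  0.007] 0.66
side cover_pad [0.609 0.188 0.153] 0.72
side feed_key_top [0.527 0.141 0.091] 0.63
side printer [ 0.634  0.185 -0.003] 0.74
mask 124 230.41935483870967 198.75806451612902 [231. 198.]
```

View pics/s2.png

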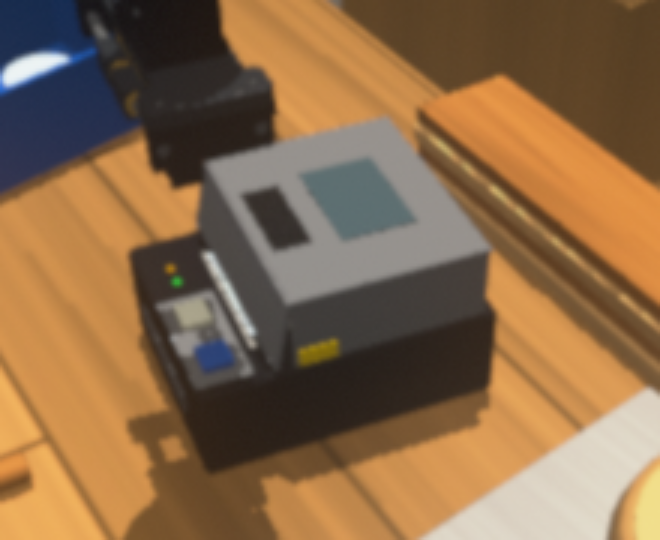

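The cover is latched: the crop shows it flat on the base, the pad at (277,217), and the blue key clear at (213,353). Next is the feed key.

```bash
python3 -m handwheel '[[1,[0.002,-0.022,0],[0,0,0]],[1,[0,0,0.04],[0,0,0]],[1,[0,0,0.04],[0,0,0]],[1,[0,0,0.03],[0,0,0]],[1,[0,0,0.015],[0,0,0]],[1,[0,0,0],[0,0,0]]]'
```

```text
t: 7.5
eef_pos: [0.5264, 0.1433, 0.1095]
tool_rot: [0.082, 0.997, -0.001, -0.002]
wrist_force: [-0.6, -0.8, 0.6]
finger_gap: 0.0003
grasp_force: 0.0
```

```bash
python3 -m handwheel '[[1,[0,-0.002,0.004],[0,0,0]],[1,[0,0,0.003],[0,0,0]],[1,[0,0,0.002],[0,0,0]],[1,[0,0,0.002],[0,0,0]],[1,[0,0,0.002],[0,0,0]],[1,[0,0,0],[0,0,0]]]'
```

```text
t: 8.1
eef_pos: [0.5281, 0.1419, 0.0992]
tool_rot: [0.082, 0.997, 0.0, 0.0]
wrist_force: [0.8, 0.2, 1.9]
finger_gap: 0.0004
grasp_force: 0.9
```

```bash
python3 -m handwheel '[[1,[0,0,0.002],[0,0,0]],[1,[0,0,0.002],[0,0,0]],[1,[0,0,0.001],[0,0,0]],[1,[0,0,0],[0,0,0]]]'
```

```text
t: 8.5
eef_pos: [0.5282, 0.1419, 0.0961]
tool_rot: [0.082, 0.997, 0.001, 0.0]
wrist_force: [-4.7, -1.9, 16.9]
finger_gap: 0.0003
grasp_force: 8.6
```

The key hit its hard stop at 17 N. I'll release, lift and work out the print-key approach.

```bash
python3 -m handwheel '[[1,[0,0,-0.005],[0,0,0]],[1,[0,0,-0.01],[0,0,0]],[1,[0,0,-0.04],[0,0,0]],[1,[0,0,-0.04],[0,0,0]],[1,[0,0,-0.04],[0,0,0]],[1,[0,0,0],[0,0,0]]]'
python3 - <<'E'
from h import *
from itertools import product
q=[]
for n in ["top","side"]:
    c=cams.read_camera(n)
    for t in ["print_key_top","scale","feed_key_top","cover_pad"]:
        for d in spotter.pinpoint(c,t)[:1]: print(n,t,w(c,d["at"]).round(3),round(d["p"],2))
    for k in ["print_key","zero_key"]:
        for d in spotter.cut_out(c,k)[:1]:
            v,u=np.nonzero(d["mask"]);print(k,len(u),u.mean().round(1),v.mean().round(1),px(c,[.497,-.308,.058]))
o=robot.get_obs();R=Ro.from_quat(o["tool_rot"]);p=o["eef_pos"]
D=Ro.from_matrix(np.array([[-1,0,0],[0,1,0],[0,0,-1.]]))
# yaw only, then tilt: tool z = -key normal
nrm=rz(SY).apply([-np.sin(.23),0,np.cos(.23)])
R2=rz(SY)*Ro.from_euler("y",-.23)*D
print("z",R2.apply([0,0,1]),-nrm)
Ry=rz(SY)*D
print("yaw turn",(R.inv()*Ry).as_rotvec().round(3),"tilt",(Ry.inv()*R2).as_rotvec().round(3))
K=np.array([.497,-.308,.059]); H=K+nrm*(.008+.04)
print("p",p.round(4),"hover",H.round(4),"shift in R",R.inv().apply(H-p).round(4),"in Ry",Ry.inv().apply(H-p).round(4))
E
```

```text
t: 9.1
eef_pos: [0.5309, 0.1425, 0.2347]
tool_rot: [0.082, 0.997, 0.002, 0.005]
wrist_force: [0.1, 0.4, 0.2]
finger_gap: 0.0008
grasp_force: 0.0
top print_key_top [ 0.496 -0.304  0.058] 0.54
top feed_key_top [ 0.367 -0.271  0.004] 0.67
top cover_pad [0.611 0.191 0.151] 0.97
side print_key_top [ 0.494 -0.312  0.058] 0.67
side scale [ 0.622 -0.22  -0.002] 0.92
side feed_key_top [0.525 0.142 0.09 ] 0.44
side cover_pad [0.611 0.191 0.152] 0.9
print_key 246 345.7 390.0 [348. 388.]
z [ 0.22574699  0.03181269 -0.9736664 ] [ 0.22574699  0.03181269 -0.9736664 ]
yaw turn [-0.    -0.    -0.305] tilt [ 0.   -0.23 -0.  ]
p [0.5277 0.1417 0.2288] hover [ 0.4862 -0.3095  0.1057] shift in R [-0.0331 -0.4519  0.1231] in Ry [ 0.1041 -0.4411  0.123 ]
```

```bash
python3 -m handwheel '[[1,[-0.003,-0.038,0],[0,0,0]],[1,[-0.003,-0.038,0],[0,0,0]],[1,[-0.003,-0.038,0],[0,0,0]],[1,[-0.003,-0.038,0],[0,0,0]],[1,[-0.003,-0.038,0],[0,0,0]],[1,[-0.003,-0.038,0],[0,0,0]],[1,[-0.003,-0.038,0],[0,0,0]],[1,[-0.003,-0.038,0],[0,0,0]],[1,[-0.003,-0.038,0],[0,0,0]],[1,[-0.003,-0.038,0],[0,0,0]],[1,[-0.002,-0.038,0],[0,0,0]],[1,[-0.001,-0.034,0],[0,0,0]],[1,[0,0,0],[0,0,-0.1]],[1,[0,0,0],[0,0,-0.1]],[1,[0,0,0],[0,0,-0.105]],[1,[0,0,0],[0,-0.115,0]],[1,[0,0,0],[0,-0.115,0]],[1,[0,0,0],[0,0,0]]]'
cat > k.py <<'E'
from h import *
o=robot.get_obs();R=Ro.from_quat(o["tool_rot"]);p=o["eef_pos"]
nrm=rz(SY).apply([-np.sin(.23),0,np.cos(.23)])
print("z axis",R.apply([0,0,1]).round(3),-nrm.round(3),"p",p.round(4))
H=np.array([.496,-.308,.059])+nrm*.008
print("to contact (tool)",R.inv().apply(H-p).round(4))
E
python3 k.py
```

```text
t: 11.6
eef_pos: [0.4824, -0.3108, 0.2286]
tool_rot: [-0.067, 0.991, 0.008, 0.114]
wrist_force: [0.0, -0.8, -0.3]
finger_gap: 0.0003
grasp_force: 0.0
z axis [ 0.225  0.032 -0.974] [ 0.226  0.032 -0.974] p [ 0.4824 -0.3108  0.2286]
to contact (tool) [0.025  0.0008 0.1603]
```

```bash
python3 -m handwheel '[[1,[0.025,0.001,0.03],[0,0,0]],[1,[0,0,0.04],[0,0,0]],[1,[0,0,0.04],[0,0,0]],[1,[0,0,0.03],[0,0,0]],[1,[0,0,0.008],[0,0,0]],[1,[0,0,0],[0,0,0]]]'
python3 k.py; python3 -c "
from h import *
c=cams.read_camera('side');cv2.imwrite('pics/s3.png',cv2.resize(c['pixels'][260:420,220:460,::-1],None,fx=3,fy=3))"
```

```text
t: 12.2
eef_pos: [0.4956, -0.3067, 0.0781]
tool_rot: [-0.07, 0.991, 0.009, 0.113]
wrist_force: [0.7, -0.2, 0.6]
finger_gap: 0.0004
grasp_force: 0.0
z axis [ 0.223  0.034 -0.974] [ 0.226  0.032 -0.974] p [ 0.4956 -0.3067  0.0781]
to contact (tool) [ 0.0042 -0.0013  0.0107]
```

View pics/s3.png

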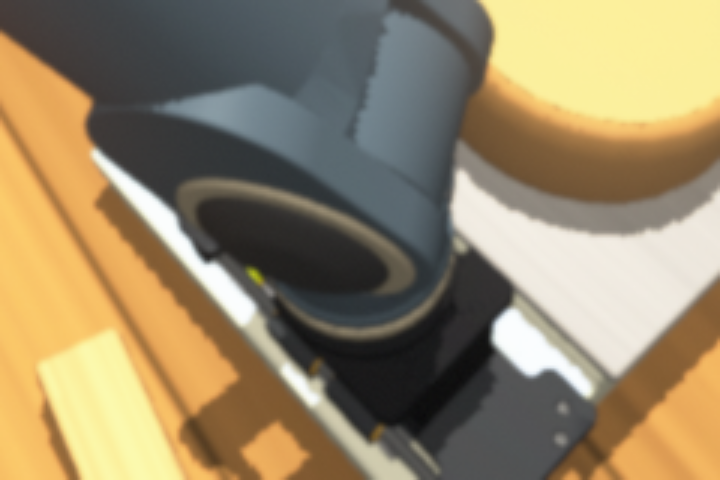

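The gripper hides the green key (about crop (380,390)), and the wrist is clear of the wheel. I'll press along the tool axis.

```bash
python3 -m handwheel '[[1,[0.003,-0.001,0.004],[0,0,0]],[1,[0,0,0.003],[0,0,0]],[1,[0,0,0.002],[0,0,0]],[1,[0,0,0.002],[0,0,0]],[1,[0,0,0.002],[0,0,0]],[1,[0,0,0],[0,0,0]]]';python3 k.py
```

```text
t: 12.85
eef_pos: [0.4957, -0.3083, 0.0659]
tool_rot: [-0.07, 0.991, 0.008, 0.115]
wrist_force: [0.0, 0.1, 1.8]
finger_gap: 0.0006
grasp_force: 1.1
z axis [ 0.226  0.032 -0.974] [ 0.226  0.032 -0.974] p [ 0.4957 -0.3083  0.0659]
to contact (tool) [ 0.0012  0.0003 -0.0012]
```

```bash
python3 -m handwheel '[[1,[0,0,0.002],[0,0,0]],[1,[0,0,0.002],[0,0,0]],[1,[0,0,0.001],[0,0,0]],[1,[0,0,0],[0,0,0]]]';python3 k.py
```

```text
t: 13.25
eef_pos: [0.4964, -0.3083, 0.0634]
tool_rot: [-0.069, 0.991, 0.008, 0.115]
wrist_force: [-8.6, 3.2, 21.7]
finger_gap: 0.0005
grasp_force: 12.0
z axis [ 0.227  0.033 -0.973] [ 0.226  0.032 -0.974] p [ 0.4964 -0.3083  0.0634]
to contact (tool) [ 0.0013  0.0004 -0.0038]
```

The print key hit its hard stop at 22 N after about 4 mm. I'll retract and check.

```bash
python3 -m handwheel '[[1,[0,0,-0.005],[0,0,0]],[1,[0,0,-0.01],[0,0,0]],[1,[0,0,-0.04],[0,0,0]],[1,[0,0,-0.04],[0,0,0]],[1,[0.02,0.04,-0.04],[0,0,0]],[1,[0.02,0.04,-0.02],[0,0,0]],[1,[0,0.04,0],[0,0,0]],[1,[0,0.04,0],[0,0,0]],[1,[0,0.04,0],[0,0,0]],[1,[0,0,0],[0,0,0]],[1,[0,0,0],[0,0,0]]]'
python3 - <<'E'
from h import *
for n in ["top","side"]:
    c=cams.read_camera(n)
    cv2.imwrite(f"pics/{n}4.png",c["pixels"][:,:,::-1])
    for t in ["cover_pad","feed_key_top","print_key_top","wheel","brush","trier"]:
        for d in spotter.pinpoint(c,t)[:1]: print(n,t,w(c,d["at"]).round(3),round(d["p"],2))
E
```

```text
t: 14.35
eef_pos: [0.4006, -0.1259, 0.1972]
tool_rot: [-0.071, 0.991, 0.008, 0.115]
wrist_force: [0.1, -0.9, -0.4]
finger_gap: 0.0008
grasp_force: 0.0
top feed_key_top [0.527 0.143 0.096] 0.57
top print_key_top [ 0.498 -0.307  0.058] 0.54
top wheel [ 0.697 -0.232  0.089] 0.6
top brush [ 0.364 -0.276  0.006] 0.8
top trier [0.352 0.262 0.001] 0.61
side cover_pad [0.61  0.191 0.154] 0.77
side feed_key_top [0.526 0.143 0.092] 0.43
side print_key_top [ 0.497 -0.308  0.058] 0.58
side wheel [ 0.696 -0.233  0.087] 0.67
side brush [ 0.623 -0.22   0.   ] 0.48
side trier [ 0.349  0.258 -0.001] 0.9
```

View pics/side4.png

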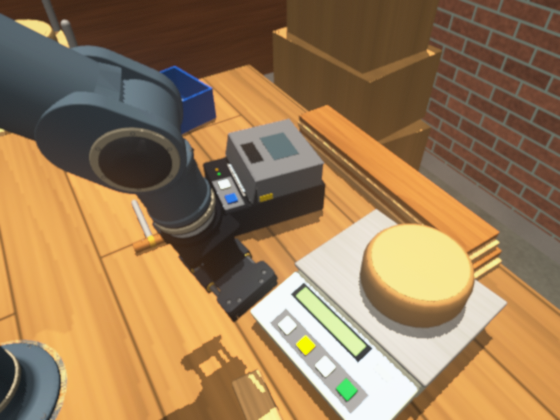

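The cover is shut (pad at (252,152)), the blue key at (231,199) and green key at (347,390) are back up, and the wheel, brush and trier haven't moved. The arm is clear of everything.

```bash
python3 -c "
from plant import order
print(order.job_done())"
```

```text
the job is handed in; nothing more can be done
None
```

The job is handed in: the cover is latched shut, then the blue feed key and the green print key were each pressed to their stops and came back up; the wheel, brush and trier show no movement in the final camera check.

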